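# Open the cleaner bottle in its bench cradle

### The job

Stand the square label-cleaner bottle upright and fully home in the square pocket of the metal bench cradle, with its safety cap still on. Then press the cap down, and while it is down twist it anticlockwise (seen from above) until it comes free, and lift it off. Finish while still holding the cap, level and a few centimetres straight above the bottle's open mouth, with the bottle still seated in the cradle and the jar, tape roll and foam pad left where they are.

Things in the scene. Friction and masses are not known exactly. Their poses are not given: they have to be found in the camera images.
- bottle: Loose white plastic bottle, about 0.35 kg: square body 60 x 60 mm, 86 mm tall, corners rounded 4 mm; shoulder narrowing to a round neck 26 mm across above 100 mm; 150 mm tall with its cap locked on. Origin: centre of the underside; x, y normal to the flat sides, z up. Can be lifted and carried by its locked cap, whose lock has 3 to 10 degrees of play in turning.
- bottle_mouth (a point): Centre of the rim of the bottle's neck, 139 mm above its underside; axes as the bottle's.
- cap: Black ribbed round push-and-turn cap on the bottle: 44 mm across, 34 mm tall, hollow, 30 g. Origin: centre of the skirt's lower edge, 116 mm above the bottle's underside when locked (at least 16 mm free below it); z up; x parallel to the bottle's x while locked. The lock holds against pulling, and against turning unless pressed.
- cap_center (a point): Centre of the cap, 17 mm above the skirt's edge and 17 mm below its top; axes as the cap's. Kept pressed and turned anticlockwise relative to the bottle, the cap is past its lock from about 0.9 rad on (best 1.08; a stop ends the turn at about 1.3) and lifts straight off. It does not turn clockwise.
- press (a joint): How far the cap pushes the spring plunger in the neck down, in m: 0 locked and untouched, -0.004 with the cap off. Turning needs 0.0045 to 0.007, where it bottoms; the spring resists with about 5 N at 0 and 11 N at 0.006.
- cradle: Aluminium block fixed to the bench, 100 x 100 mm and 45 mm tall, with one square pocket, 65 x 65 mm and 35 mm deep, open at the top with a 4 mm chamfer round its mouth. Origin: centre of the underside; x and y are normal to its sides; z up. The bottle fits in any of the four quarter turns and can turn in it only by some 5 degrees of play.
- pocket_floor (a point): Centre of the floor of the cradle's pocket, 10 mm above the bench; axes as the cradle's. The bottle's origin lies here when it is seated.
- jar: Bystander: short round jar with white lid, 60 mm in diameter, 70 mm tall; origin at the centre of its underside. Leave alone.
- tape_roll: Bystander: ring of clear tape lying flat, 90 mm in diameter, 48 mm tall; origin at the centre of its underside. Leave alone.
- foam_pad: Bystander: white foam block 100 x 80 x 30 mm; origin at the centre of its underside. Leave alone.
There are look-alikes about, which are no part of the job. Leave any pink or purple look-alike of the cradle alone.

How it is judged:
By the outcome, as a careful person would: the job done as asked, in the order asked, and still so for the second after the job is handed in, while the arm keeps its last pose, push and grip.
It also fails if it takes over 67 s, if anything falls off the work surface, if the arm or the gripper's body presses on something with over 40 N, if the wrist force passes 120 N, or if a joint passes its speed limit or range.

### The arm

A 6-joint arm with a two-finger parallel gripper is mounted at the origin on the work surface. World frame = base frame: x ahead of the robot, y to its left, z up, the work surface at z = 0. Lengths are in mm, angles in rad, forces in N, time in s.
With the tool pointing down it reaches from about 300 to 875 mm from the base axis. Payload 6.4 kg.
Tool frame: the origin (TCP) lies on the front face of the gripper's body, between the roots of the fingers; the fingertips stand 64 mm ahead of it and the grasp point (between the pads) lies 45 mm ahead of it; z points along the fingers, y is the direction in which the jaws open and shut (so a half turn about z gives the same grasp; the last joint's range is limited). The gripper opens to 88 mm and grips with 3 to 60 N. Pads are 18 mm wide; open, the fingers measure 123 mm over their backs; the gripper's body (75 mm by 187 mm) begins 45 mm behind the grasp point.
Start: joints at [1.085, 0.181, 1.607, -0, 1.354, -0.206], TCP at [158.782, 552.657, 302.714] pointing down, gripper open.
Joint ranges: [-2.99, 2.99], [-0.89, 2.07], [0.3, 2.58], [-1.14, 4.28], [0, 2.63], [-3.12, 3.12]. Speed limits (rad/s): [2.57, 2.57, 3.01, 3.14, 3.14, 3.14].

### API

Orientations are given as a unit quaternion [w, x, y, z].
In Python, from bench import * gives the robot as it stands.
- The arm moves only by the tool carry_out, never from a script. Its argument "targets" is one flat list of numbers, 6 for each row, row after row: the shift along the tool's x, y, z in cm, then the turn, a rotation vector about the tool's x, y, z in rad. In form: [x, y, z, ax, ay, az, x, y, z, ax, ay, az, ...]. A call has 1 to 8 rows; each row shifts and turns the commanded pose from where the row before left it, along the tool's axes as they then stand; what a row does not reach is not made up. A row lasts 1/8 s, in which the tool goes at most 62.5 mm and 10.7 degrees, less where a joint would pass 70% of its speed; a pose out of reach is approached as far as the arm can. A call is refused whole if a number of a shift passes 6.25 or a number of a turn 0.188, either way. A call with a gripper value outside its range is refused whole. "jaw" is the finger opening in cm, from 0 to 8.81, set as the call begins (left out, the last holds). The fingers move at their own pace and stop on an object; "squeeze" is the grip in N (left out, the last holds). Time passes only in rows, so rows that do not move let the fingers close. It gives the time, the measured TCP pose, the force and the opening at its end, in the units of the state.
- sense(): the state, without advancing time (a new reading comes with each control period).
- grab_frame(name): name is "scene" or "top" or "wrist"; returns the picture (400x640x3 uint8, red, green, blue); there is no depth.
- camera_info(name): a dict with "K" (3x3 intrinsics, pixels), "R" (3x3) and "t" (3): a world point X has camera coordinates R X + t; the wrist camera has in their place "mount" (4x4, takes a point from camera to tool coordinates, whose origin is the TCP and whose axes are the flange's). Camera axes: x right, y down, z forward; pixel columns grow to the right and rows downward; lengths in mm; the calibration is good to about 2 mm. A picture is of the moment at which its call begins: read the wrist's pose just before it. camera_info takes no time and is no camera call.
- finish_job(): hands the job in, once; it reports no verdict.
The state is a dict: "time_s": time; "q": joint angles; "joint_velocities": joint speeds; "joint_efforts": joint torques, N m; "tool_pos": TCP position; "eef_rot": TCP orientation; "contact_force": force on the tool from outside, world axes, zero at the start; "ft_torque": the same for the moment, N m; "finger_gap": finger opening in mm.
Only numpy, scipy, OpenCV 4.12 (cv2) and the standard library are available. Lean on these libraries where they do the work, as an engineer would, in place of code of your own. Each camera call takes 0.05 s, during which the arm holds its last target. There are 200 camera calls.

## Working session

There is one attempt and no reset: what is moved stays moved. The work goes in short steps, Python scripts to look and compute and a tool call to move; the robot and the scene stay as the last step left them, time stands still between calls to the robot, and variables do not carry over. Pictures are saved under pics/ and viewed, about 8 in all and at most 12, crops included, and the job is handed in when it is done.

Besides the shell and the picture viewer there is one more tool, called after "Emit:" by a JSON object that holds its "name" and its "arguments". carry_out: Moves the arm, as the interface text tells. Its arguments: {"type":"object","properties":{"targets":{"type":"array","items":{"type":"number"}},"jaw":{"type":"number"},"squeeze":{"type":"number"}},"required":["targets"]}

```bash
mkdir -p pics
python3 - <<'E'
from bench import *
import cv2,numpy as np
s=sense();print(s)
for n in("scene","top"):
    cv2.imwrite(f"pics/{n}0.png",grab_frame(n)[:,:,::-1]);c=camera_info(n);print(n,c)
print(camera_info("wrist"))
a=cv2.imread("pics/scene0.png");b=cv2.imread("pics/top0.png")
E
ls
```

```text
{'time_s': 0.0, 'q': array([ 1.08471825e+00,  1.81532992e-01,  1.60800221e+00, -2.14393019e-05,
        1.35378535e+00, -2.06284843e-01]), 'joint_velocities': array([-5.88091959e-04,  7.53382451e-04,  6.80088463e-05,  1.29840796e-03,
        1.56158052e-03,  2.25256485e-03]), 'joint_efforts': array([ 8.57561190e-04, -4.33876812e+01, -3.41846144e+01,  7.02313869e-02,
        3.85207508e-02, -1.22404517e-04]), 'tool_pos': array([158.56741105, 552.26184317, 301.81736453]), 'eef_rot': array([-2.83300145e-04,  1.39438396e-01,  9.90230371e-01, -8.16247849e-04]), 'contact_force': array([ 0.29241699,  0.37546164, -0.10379913]), 'ft_torque': array([ 0.0069102 , -0.00294104, -0.01049599]), 'finger_gap': 88.01633476871794}
scene {'K': array([[435.68528734,   0.        , 321.57254428],
       [  0.        , 435.68528734, 198.16388368],
       [  0.        ,   0.        ,   1.        ]]), 'R': array([[-0.55946783,  0.82880325,  0.00899574],
       [ 0.58435672,  0.4021094 , -0.70486542],
       [-0.58781202, -0.3890928 , -0.70928402]]), 't': array([ 292.05249431, -227.68932425, 1441.03935176])}
t
[... 187 characters left out ...]
9, -0.99973757, -0.00665028],
       [-0.98775714, -0.0206305 , -0.1546293 ],
       [ 0.15445153,  0.00995861, -0.98795018]]), 't': array([ -4.79003174, 496.8418589 , 980.57082292])}
{'K': array([[300.74564776,   0.        , 318.81058012],
       [  0.        , 300.74564776, 198.36198391],
       [  0.        ,   0.        ,   1.        ]]), 'mount': array([[ 7.30697310e-04, -9.53245693e-01, -3.02195492e-01,
         7.89305226e+01],
       [ 9.99999575e-01,  5.26677383e-04,  7.56609740e-04,
        -9.75774271e-02],
       [-5.62075445e-04, -3.02195916e-01,  9.53245673e-01,
        -8.09914609e+01],
       [ 0.00000000e+00,  0.00000000e+00,  0.00000000e+00,
         1.00000000e+00]])}
pics
```

View pics/top0.png

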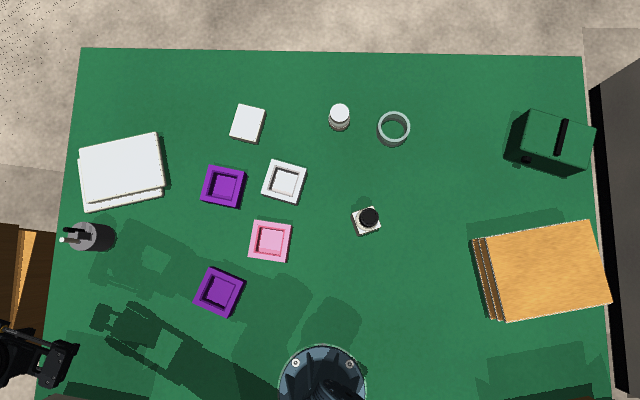

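View pics/scene0.png

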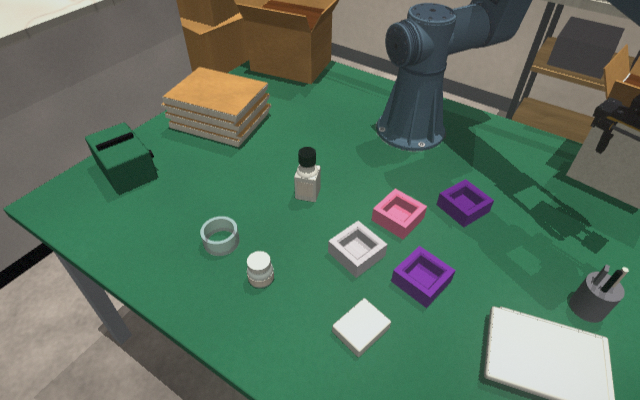

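The scene shows the bottle standing at top (368,217) and scene (307,175). The cradle candidates in the top view are white/grey (284,182), pink (270,240), purple (223,186) and purple (219,291). Only the grey-white one fits "aluminium". I'll confirm it in a crop and measure.

```bash
cat > h.py <<'E'
from bench import *
import cv2,numpy as np
from scipy.spatial.transform import Rotation as Ro
def cam(n,s=None):
    c=camera_info(n);K=c["K"]
    if n!="wrist":return K,c["R"],c["t"]
    q=s["eef_rot"];T=np.eye(4);T[:3,:3]=Ro.from_quat([q[1],q[2],q[3],q[0]]).as_matrix();T[:3,3]=s["tool_pos"]
    E=np.linalg.inv(T@c["mount"]);return K,E[:3,:3],E[:3,3]
def unproj(C,uv,z):
    K,R,t=C;d=R.T@np.linalg.inv(K)@np.array([uv[0],uv[1],1.]);o=-R.T@t
    return o+d*(z-o[2])/d[2]
def proj(C,X):
    K,R,t=C;p=K@(R@np.asarray(X,float)+t);return p[:2]/p[2]
E
python3 - <<'E'
from h import *
b=cv2.imread("pics/top0.png");a=cv2.imread("pics/scene0.png")
x=cv2.resize(b[150:250,250:400],None,fx=4,fy=4,interpolation=cv2.INTER_CUBIC)
cv2.imwrite("pics/crop.png",x)
C=cam("top")
for n,uv,z in[("cap top",(369,217),150),("cradle",(284,181),45),("jar",(340,110),70),("tape",(394,128),48),("foam",(248,123),30),("pink",(270,240),45)]:print(n,unproj(C,uv,z))
C=cam("scene")
for n,uv,z in[("cap top",(307,154),150),("cradle",(358,242),45)]:print(n,unproj(C,uv,z))
E
```

```text
cap top [ 436.85474134 -104.44937754  150.        ]
cradle [541.270627   113.92439914  45.        ]
jar [735.88066959 -33.72729501  70.        ]
tape [ 695.60641429 -183.80832467   48.        ]
foam [708.68412997 223.51253759  30.        ]
pink [381.69998052 144.86334635  45.        ]
cap top [445.40741806 -98.17996937 150.        ]
cradle [542.19841109 118.48354176  45.        ]
```

View pics/crop.png

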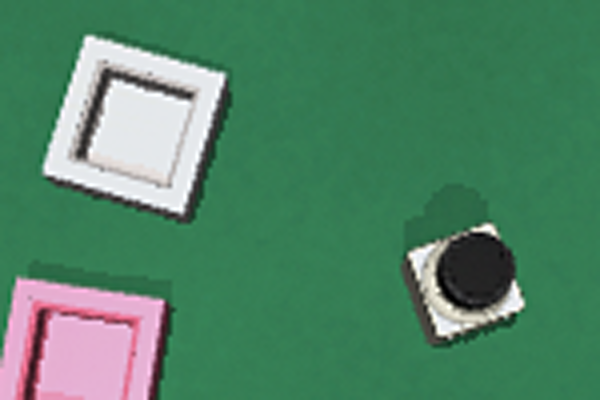

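Cropped: the grey-white cradle is at top px (284,181) and has the square pocket and metal finish. The pink and purple ones are decoys. The bottle stands upright with its black cap at px (369,217). Next I move above the bottle.

Emit:
{"name": "carry_out", "arguments": {"targets": [-2.8, -3.4, 0, 0, 0, 0, -2.8, -3.4, 0, 0, 0, 0, -2.8, -3.4, 0, 0, 0, 0, -2.8, -3.4, 0, 0, 0, 0, -2.8, -3.4, 0, 0, 0, 0, -2.8, -3.4, 0, 0, 0, 0, -2.8, -3.4, 0, 0, 0, 0, -2.8, -3.4, 0, 0, 0, 0], "jaw": 8.8}}

```text
time_s: 1.1
tool_pos: [299.1, 228.1, 302.5]
eef_rot: [0.0, 0.139, 0.99, -0.0]
contact_force: [1.0, 0.1, 0.6]
finger_gap: 88.3
```

Emit:
{"name": "carry_out", "arguments": {"targets": [-2.8, -3.4, 0, 0, 0, 0, -2.8, -3.4, 0, 0, 0, 0, -2.8, -3.4, 0, 0, 0, 0, -2.8, -3.4, 0, 0, 0, 0, -2.8, -3.4, 0, 0, 0, 0, -2.8, -3.4, 0, 0, 0, 0, -2.8, -3.4, 0, 0, 0, 0, -2.8, -3.4, 0, 0, 0, 0]}}

```text
time_s: 2.1
tool_pos: [439.3, -95.3, 302.5]
eef_rot: [-0.0, 0.14, 0.99, 0.0]
contact_force: [-0.4, -0.0, 0.1]
finger_gap: 88.2
```

Emit:
{"name": "carry_out", "arguments": {"targets": [0, 0, 0, 0, 0, 0, 0, 0, 0, 0, 0, 0]}}

```text
time_s: 2.35
tool_pos: [438.6, -93.4, 302.2]
eef_rot: [-0.001, 0.14, 0.99, 0.0]
contact_force: [-1.6, -0.3, 0.2]
finger_gap: 88.3
```

Run:
```python
from h import *
s=sense();f=grab_frame("wrist");cv2.imwrite("pics/w1.png",f[:,:,::-1])
np.save("s1.npy",s,allow_pickle=True)
print(s["time_s"],s["tool_pos"],s["eef_rot"],s["q"])
print(proj(cam("wrist",s),[440,-101,150]))
# cradle corners from first top picture
C=cam("top");P=np.array([unproj(C,(250+u/4,150+v/4),45) for u,v in[(90,37),(228,73),(187,217),(45,175)]])
print(P.round(),P.mean(0));
for i in range(4):
    d=P[(i+1)%4]-P[i];print(np.hypot(d[0],d[1]),np.degrees(np.arctan2(d[1],d[0]))%90)
```

```text
2.35 [438.60516235 -93.39730837 302.18694637] [-7.00107382e-04  1.39652635e-01  9.90200228e-01  3.98951647e-04] [-4.75783050e-01 -1.11953086e-01  1.90995379e+00  2.99731419e-04
  1.34517686e+00 -1.76642536e+00]
[310.17006249 208.42590629]
[[601. 148.  45.]
 [578.  53.  45.]
 [478.  77.  45.]
 [505. 174.  45.]] [540.64260594 112.89005121  45.        ]
97.78293840925546 76.23137434981045
102.3992722155283 76.08335538914682
100.14201924834067 74.63785495457738
99.6476557938567 74.74493654678663
```

View pics/w1.png

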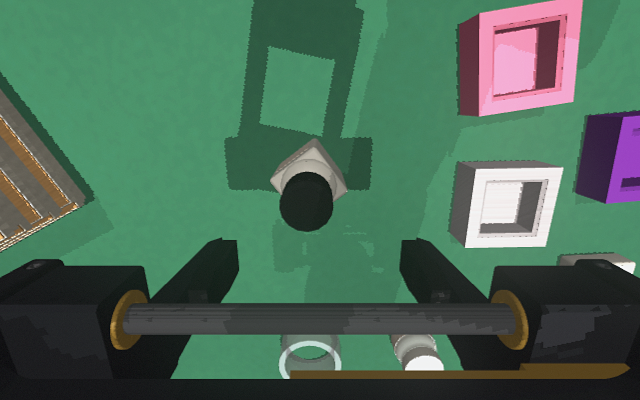

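The wrist view shows the cap at about (306,203), the square shoulder rotated about 45° in the image around (310,165), and the grey cradle at (507,205). I enlarge the bottle for its yaw.

Run:
```python
from h import *
s=np.load("s1.npy",allow_pickle=True).item();f=cv2.imread("pics/w1.png");C=cam("wrist",s)
m=(f[130:245,260:360].max(2)<50).astype(np.uint8)
n,l,st,ce=cv2.connectedComponentsWithStats(m);i=1+st[1:,4].argmax();print(st[i],ce[i])
a=cv2.resize(f[130:240,255:365],None,fx=5,fy=5,interpolation=cv2.INTER_CUBIC)
b=cv2.resize(f[150:260,450:570],None,fx=2.0,fy=5,interpolation=cv2.INTER_CUBIC)
cv2.imwrite("pics/c2.png",np.hstack([a,b]))
for uv in[(306,203),(306,201)]:print(unproj(C,uv,150))
```

```text
[  20   42   53   59 2464] [46.5        71.52232143]
[ 434.55243278 -102.94002996  150.        ]
[ 432.90645031 -102.44471785  150.        ]
```

View pics/c2.png

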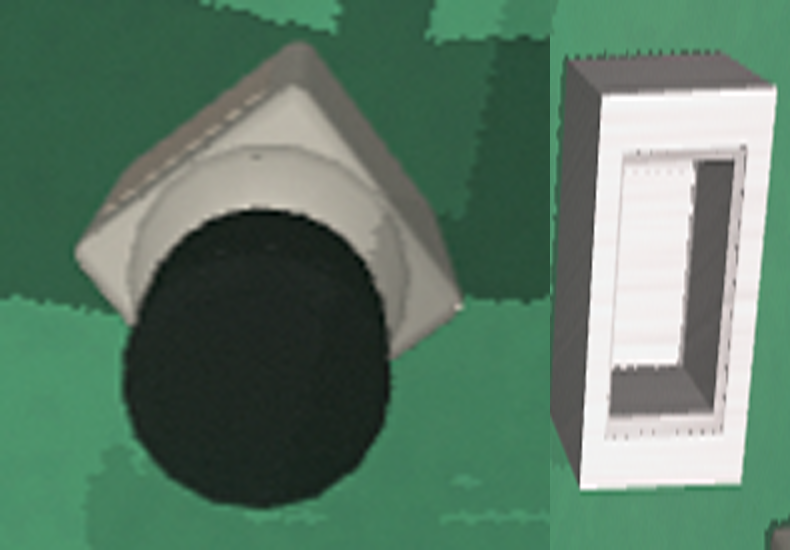

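Run:
```python
from h import *
from scipy.optimize import least_squares
s=np.load("s1.npy",allow_pickle=True).item();C=cam("wrist",s)
th=np.linspace(0,2*np.pi,100)
def bb(p):
    P=np.array([proj(C,[p[0]+22*np.cos(t),p[1]+22*np.sin(t),z]) for t in th for z in(116,150)])
    return np.r_[P.min(0),P.max(0)]
r=least_squares(lambda p:bb(p)-np.array([280,172,332.5,231.]),[437,-102]);print("cap",r.x,r.fun)
def ang(P):return [round(np.degrees(np.arctan2(*(P[(i+1)%len(P)]-P[i])[1::-1]))%90,1) for i in range(len(P))]
B=np.array([unproj(C,uv,86) for uv in[(270.6,180),(314,146.6),(347,191)]])
print("body",B.round(1),"ctr",(B[0]+B[2])/2,"len",np.linalg.norm(B[1]-B[0]),np.linalg.norm(B[2]-B[1]),ang(B))
K=np.array([unproj(C,uv,45) for uv in[(476,169),(563.5,167.2),(546,246.8),(466,247.6)]])
print("cradle",K.round(1),K.mean(0),ang(K),[np.linalg.norm(K[i]-K[i-1]).round(1) for i in range(4)])
q=s["eef_rot"];R=Ro.from_quat([q[1],q[2],q[3],q[0]]).as_matrix();print(R.round(3),np.degrees(np.arctan2(R[1,1],R[0,1])))
```

```text
cap [ 437.7527091  -103.67555908] [-0.56596042 -0.43492571  0.56648267  0.46452505]
body [[ 420.7 -139.    86. ]
 [ 400.4  -87.1   86. ]
 [ 453.4  -67.2   86. ]] ctr [ 437.05539175 -103.10219322   86.        ] len 55.69343652887267 56.58260015481591 [np.float64(21.3), np.float64(20.6), np.float64(65.5)]
cradle [[481.3  81.9  45. ]
 [506.8 178.4  45. ]
 [604.3 153.4  45. ]
 [577.8  57.5  45. ]] [542.56592834 117.7847078   45.        ] [np.float64(75.2), np.float64(75.6), np.float64(74.6), np.float64(75.8)] [np.float64(99.6), np.float64(99.8), np.float64(100.6), np.float64(99.4)]
[[-0.961  0.277 -0.001]
 [ 0.277  0.961  0.001]
 [ 0.001  0.001 -1.   ]] 73.94447671936591
```

Emit:
{"name": "carry_out", "arguments": {"targets": [-0.17, -1.0, 0, 0, 0, 0, 0, 0, 2.2, 0, 0, 0, 0, 0, 2.2, 0, 0, 0, 0, 0, 2, 0, 0, 0, 0, 0, 2, 0, 0, 0, 0, 0, 2, 0, 0, 0, 0, 0, 2, 0, 0, 0, 0, 0, 0, 0, 0, 0]}}

```text
time_s: 3.4
tool_pos: [437.0, -103.3, 177.7]
eef_rot: [-0.001, 0.139, 0.99, 0.0]
contact_force: [-1.1, 0.1, 0.1]
finger_gap: 88.1
```

Emit:
{"name": "carry_out", "arguments": {"targets": [0, 0, 0, 0, 0, 0, 0, 0, 0, 0, 0, 0, 0, 0, 0, 0, 0, 0, 0, 0, 0, 0, 0, 0, 0, 0, 0, 0, 0, 0, 0, 0, 0, 0, 0, 0], "jaw": 3.5, "squeeze": 40}}

```text
time_s: 4.15
tool_pos: [438.1, -104.2, 178.9]
eef_rot: [0.0, 0.139, 0.99, -0.0]
contact_force: [-1.4, -0.1, 1.9]
finger_gap: 43.6
```

Emit:
{"name": "carry_out", "arguments": {"targets": [0, 0, -0.5, 0, 0, 0, 0, 0, -1.5, 0, 0, 0, 0, 0, -2, 0, 0, 0, 0, 0, -2, 0, 0, 0, 0, 0, -1.5, 0, 0, 0, 0, 0, -0.5, 0, 0, 0]}}

```text
time_s: 4.9
tool_pos: [438.4, -104.1, 260.0]
eef_rot: [0.001, 0.139, 0.99, -0.0]
contact_force: [-0.5, -0.8, -3.4]
finger_gap: 43.5
```

Emit:
{"name": "carry_out", "arguments": {"targets": [-0.3, 2.1, 0, 0, 0, 0, -0.6, 4, 0, 0, 0, 0, -0.7, 4, 0, 0, 0, 0, -0.7, 4, 0, 0, 0, 0, -0.7, 4, 0, 0, 0, 0, -0.6, 4, 0, 0, 0, 0, -0.3, 2.0, 0, 0, 0, 0, 0, 0, 0, 0, 0, 0]}}

```text
time_s: 5.9
tool_pos: [541.9, 117.5, 258.1]
eef_rot: [-0.001, 0.138, 0.99, -0.0]
contact_force: [0.7, -0.3, -2.9]
finger_gap: 43.8
```

Emit:
{"name": "carry_out", "arguments": {"targets": [0, 0, 0, 0, 0, 0.073, 0, 0, 0, 0, 0, 0.11, 0, 0, 0, 0, 0, 0.11, 0, 0, 0, 0, 0, 0.11, 0, 0, 0, 0, 0, 0.11, 0, 0, 0, 0, 0, 0.11, 0, 0, 0, 0, 0, 0, 0, 0, 0, 0, 0, 0]}}

```text
time_s: 6.9
tool_pos: [541.8, 116.1, 258.6]
eef_rot: [-0.0, 0.436, 0.9, -0.0]
contact_force: [0.5, 0.7, -3.2]
finger_gap: 43.2
```

Run:
```python
from h import *
s=sense();f=grab_frame("wrist")[:,:,::-1].copy();cv2.imwrite("pics/w2.png",f);np.save("s2.npy",s,allow_pickle=True)
g=grab_frame("scene")[:,:,::-1];cv2.imwrite("pics/s2.png",g);cv2.imwrite("pics/t2.png",grab_frame("top")[:,:,::-1])
print(s["time_s"],s["tool_pos"],s["eef_rot"],s["q"],s["contact_force"],s["ft_torque"],s["finger_gap"])
a=cv2.resize(f[100:300,200:440],(480,400));b=cv2.resize(g[110:290,280:460],(400,400),interpolation=cv2.INTER_CUBIC)[:, :310]
cv2.imwrite("pics/c3.png",np.hstack([a,b]))
```

```text
6.9 [541.80206921 116.07503077 258.62183135] [-1.36735952e-04  4.35662749e-01  9.00109941e-01 -2.10773682e-04] [-3.06527910e-03  1.78367082e-01  1.70280619e+00 -2.74703480e-04
  1.26084840e+00 -6.72228845e-01] [ 0.4646384   0.69058478 -3.2222012 ] [-0.05219829 -0.0062744  -0.01112566] 43.23899420923138
```

View pics/c3.png

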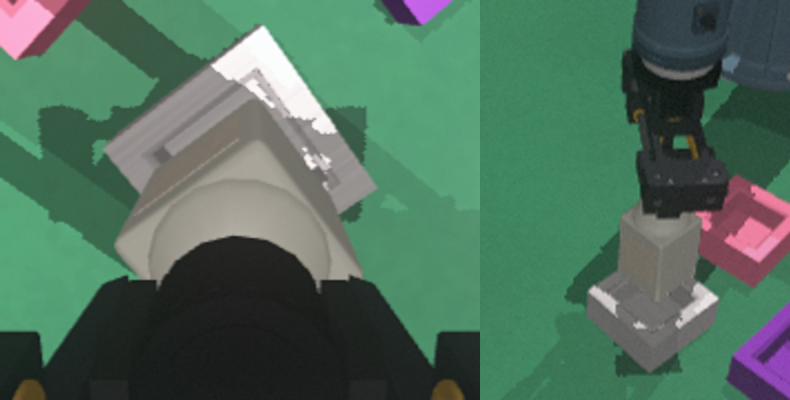

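The held bottle sits above the cradle: wrist view bottle corners about (257,221) and (332,171), cradle corners about (252,176), (332,112) and (388,193). Now I compute yaws and offset.

Run:
```python
from h import *
s=np.load("s2.npy",allow_pickle=True).item();C=cam("wrist",s)
def A(P):return np.round([np.degrees(np.arctan2(*(P[i+1]-P[i])[1::-1]))%90 for i in range(len(P)-1)],1),[np.linalg.norm(P[i+1]-P[i]).round(1) for i in range(len(P)-1)]
K=np.array([unproj(C,uv,45) for uv in[(252.5,176),(332,112.5),(388.5,193.5)]]);print("cradle",(K[0]+K[2])/2,A(K))
z=258.6-178.9
B=np.array([unproj(C,uv,z+86) for uv in[(257.5,221.5),(332.5,171.5),(380,237.5)]]);print("body",(B[0]+B[2])/2,A(B))
print("bottom corner",unproj(C,(326,149),z), "corner top",B[1])
f=cv2.imread("pics/w2.png")
def draw(cx,cy,yaw,h,zz,col,r):
    a=np.radians(yaw);pts=np.array([proj(C,[cx+h*(np.cos(a)*i-np.sin(a)*j),cy+h*(np.sin(a)*i+np.cos(a)*j),zz])for i,j in[(-1,-1),(-1,1),(1,1),(1,-1)]])
    cv2.polylines(f,[np.int32((pts)*16)],True,col,1,cv2.LINE_AA,4)
tx,ty=s["tool_pos"][:2]
draw(542.3,117,75.3,50,45,(0,0,255),0);draw(542.3,117,75.3,32.5,45,(0,0,255),0)
draw(tx,ty,75.3,30,z+86,(255,0,0),0);draw(tx,ty,75.3,30,z,(0,255,255),0)
cv2.imwrite("pics/d2.png",cv2.resize(f[100:260,220:420],None,fx=4,fy=3.75,interpolation=cv2.INTER_CUBIC))
```

```text
cradle [543.46355401 117.22922817  45.        ] (array([76.2, 74.8]), [np.float64(100.0), np.float64(99.0)])
body [539.83423865 118.57382907 165.7       ] (array([72.9, 74.1]), [np.float64(56.0), np.float64(52.5)])
bottom corner [520.89726268 151.94701893  79.7       ] corner top [522.86228817 152.52742163 165.7       ]
```

View pics/d2.png

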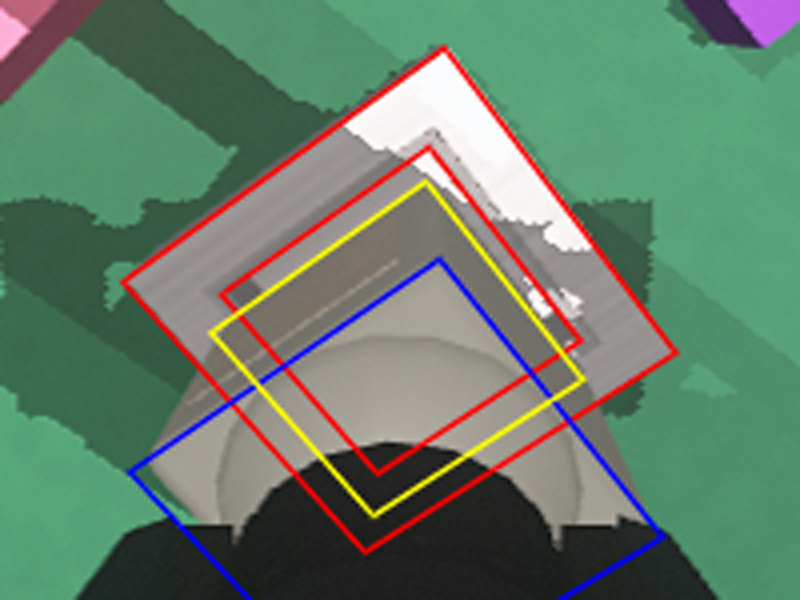

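Emit:
{"name": "carry_out", "arguments": {"targets": [0.02, 0.13, 0, 0, 0, -0.02, 0, 0, 1, 0, 0, 0, 0, 0, 1.3, 0, 0, 0, 0, 0, 0.8, 0, 0, 0, 0, 0, 0.5, 0, 0, 0, 0, 0, 0.5, 0, 0, 0]}}

```text
time_s: 7.8
tool_pos: [543.1, 117.8, 217.5]
eef_rot: [0.0, 0.427, 0.904, 0.0]
contact_force: [0.1, 0.2, -4.2]
finger_gap: 43.3
```

Emit:
{"name": "carry_out", "arguments": {"targets": [0, 0, 0.4, 0, 0, 0, 0, 0, 0.4, 0, 0, 0, 0, 0, 0.4, 0, 0, 0]}}

```text
time_s: 8.18
tool_pos: [542.9, 117.8, 205.5]
eef_rot: [0.0, 0.427, 0.904, 0.0]
contact_force: [0.0, 0.5, -1.7]
finger_gap: 43.5
```

The bottle is in the pocket with no jam. I continue down to the floor.

Emit:
{"name": "carry_out", "arguments": {"targets": [0, 0, 0.4, 0, 0, 0, 0, 0, 0.4, 0, 0, 0, 0, 0, 0.4, 0, 0, 0, 0, 0, 0.3, 0, 0, 0, 0, 0, 0, 0, 0, 0]}}

```text
time_s: 8.8
tool_pos: [542.8, 117.8, 190.4]
eef_rot: [-0.0, 0.427, 0.904, -0.0]
contact_force: [-0.9, 0.2, -3.0]
finger_gap: 43.8
```

Emit:
{"name": "carry_out", "arguments": {"targets": [0, 0, 0.2, 0, 0, 0, 0, 0, 0, 0, 0, 0]}}

```text
time_s: 9.05
tool_pos: [543.4, 117.9, 189.3]
eef_rot: [0.0, 0.427, 0.904, 0.0]
contact_force: [-0.3, 1.7, -0.1]
finger_gap: 43.5
```

Floor contact at about 189 mm matches the expected 188.9. Next I press.

Emit:
{"name": "carry_out", "arguments": {"targets": [0, 0, 0.2, 0, 0, 0, 0, 0, 0.2, 0, 0, 0, 0, 0, 0, 0, 0, 0], "squeeze": 55}}

```text
time_s: 9.43
tool_pos: [543.9, 118.3, 186.2]
eef_rot: [0.001, 0.427, 0.904, 0.001]
contact_force: [-1.8, 2.5, 7.5]
finger_gap: 43.4
```

Emit:
{"name": "carry_out", "arguments": {"targets": [0, 0, 0.2, 0, 0, 0, 0, 0, 0.1, 0, 0, 0, 0, 0, 0, 0, 0, 0]}}

```text
time_s: 9.8
tool_pos: [544.1, 118.4, 183.7]
eef_rot: [0.001, 0.427, 0.904, 0.001]
contact_force: [-2.1, 3.8, 10.0]
finger_gap: 42.9
```

Emit:
{"name": "carry_out", "arguments": {"targets": [0, 0, 0.15, 0, 0, 0, 0, 0, 0, 0, 0, 0]}}

```text
time_s: 10.05
tool_pos: [544.2, 118.4, 182.4]
eef_rot: [0.001, 0.427, 0.904, 0.001]
contact_force: [-1.3, 3.8, 11.5]
finger_gap: 43.6
```

Emit:
{"name": "carry_out", "arguments": {"targets": [0, 0, 0.05, 0, 0, 0, 0, 0, 0, 0, 0, 0]}}

```text
time_s: 10.3
tool_pos: [544.3, 118.4, 182.1]
eef_rot: [0.002, 0.427, 0.904, 0.001]
contact_force: [-2.0, 2.9, 11.2]
finger_gap: 42.9
```

Pressed about 6.5 mm at about 11 N. Now I twist anticlockwise, which is negative about tool z.

Emit:
{"name": "carry_out", "arguments": {"targets": [0, 0, 0, 0, 0, -0.08, 0, 0, 0, 0, 0, -0.08, 0, 0, 0, 0, 0, -0.08, 0, 0, 0, 0, 0, -0.08, 0, 0, 0, 0, 0, 0]}}

```text
time_s: 10.92
tool_pos: [544.3, 118.3, 182.1]
eef_rot: [0.002, 0.277, 0.961, 0.001]
contact_force: [-2.8, 2.4, 11.2]
finger_gap: 43.2
```

Run:
```python
from h import *
s=sense();print(s["tool_pos"],s["contact_force"],s["ft_torque"],s["q"])
g=grab_frame("scene")[:,:,::-1];cv2.imwrite("pics/s3.png",g)
f=grab_frame("wrist")[:,:,::-1];cv2.imwrite("pics/w3.png",f)
a=cv2.resize(f[60:300,190:430],(400,400));b=cv2.resize(g[150:290,300:440],(400,400),interpolation=cv2.INTER_CUBIC)
cv2.imwrite("pics/c4.png",np.hstack([a,b]))
```

```text
[544.3019167  118.32598805 182.0707137 ] [-2.75221378  2.43874204 11.22330919] [0.33112991 0.39185822 0.02210068] [ 6.44834472e-04  2.78460822e-01  1.75269927e+00  7.90779192e-04
  1.10648503e+00 -1.00884993e+00]
```

View pics/c4.png

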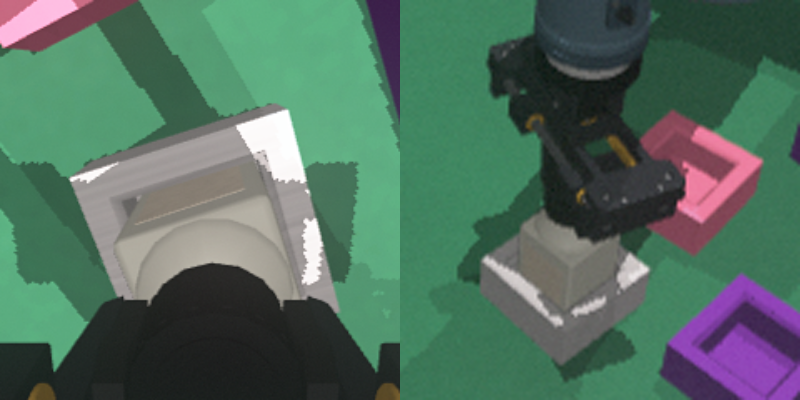

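The bottle stands seated and square in the cradle. The twist runs with almost no torque (0.02 N m) with the press still held, so I continue.

Emit:
{"name": "carry_out", "arguments": {"targets": [0, 0, 0, 0, 0, -0.1, 0, 0, 0, 0, 0, -0.1, 0, 0, 0, 0, 0, -0.1, 0, 0, 0, 0, 0, -0.1, 0, 0, 0, 0, 0, -0.1, 0, 0, 0, 0, 0, -0.1, 0, 0, 0, 0, 0, 0]}}

```text
time_s: 11.9
tool_pos: [544.3, 118.3, 182.0]
eef_rot: [0.002, -0.019, 1.0, 0.0]
contact_force: [-1.6, 1.8, 10.4]
finger_gap: 43.4
```

Emit:
{"name": "carry_out", "arguments": {"targets": [0, 0, 0, 0, 0, -0.07, 0, 0, 0, 0, 0, -0.07, 0, 0, 0, 0, 0, -0.07, 0, 0, 0, 0, 0, 0]}}

```text
time_s: 12.4
tool_pos: [544.3, 118.3, 182.0]
eef_rot: [0.002, -0.124, 0.992, 0.0]
contact_force: [-2.4, 1.6, 11.2]
finger_gap: 43.4
```

Run:
```python
from h import *
s=sense();print(s["tool_pos"],s["contact_force"],s["ft_torque"],s["q"])
```

```text
[544.27764895 118.30862039 182.04707049] [-2.36502529  1.60224427 11.18840757] [0.39510905 0.35656006 0.03827976] [ 6.17395311e-04  2.78479320e-01  1.75273122e+00  7.79851379e-04
  1.10651505e+00 -1.81869304e+00]
```

Emit:
{"name": "carry_out", "arguments": {"targets": [0, 0, -0.3, 0, 0, 0, 0, 0, -0.4, 0, 0, 0, 0, 0, -0.4, 0, 0, 0, 0, 0, -0.4, 0, 0, 0, 0, 0, 0, 0, 0, 0]}}

```text
time_s: 13.02
tool_pos: [542.8, 117.8, 194.6]
eef_rot: [-0.0, -0.123, 0.992, -0.0]
contact_force: [0.2, 0.7, 0.8]
finger_gap: 42.9
```

Emit:
{"name": "carry_out", "arguments": {"targets": [0, 0, -0.8, 0, 0, 0, 0, 0, -1, 0, 0, 0, 0, 0, -1, 0, 0, 0, 0, 0, -0.9, 0, 0, 0, 0, 0, -0.5, 0, 0, 0, 0, 0, 0, 0, 0, 0, 0, 0, 0, 0, 0, 0]}}

```text
time_s: 13.9
tool_pos: [542.7, 117.8, 236.4]
eef_rot: [-0.0, -0.123, 0.992, 0.0]
contact_force: [0.5, 1.1, -0.2]
finger_gap: 43.4
```

Run:
```python
from h import *
s=sense();print(s["time_s"],s["tool_pos"],s["eef_rot"],s["contact_force"],s["finger_gap"])
g=grab_frame("scene")[:,:,::-1];f=grab_frame("wrist")[:,:,::-1]
C=cam("scene");print("mouth px",proj(C,[542.8,117.8,149]),"skirt",proj(C,[542.8,117.8,s["tool_pos"][2]-62]))
a=cv2.resize(f[60:300,190:430],(300,300));b=cv2.resize(g[150:290,300:440],(490,490),interpolation=cv2.INTER_CUBIC)
cv2.imwrite("pics/c5.png",np.hstack([np.vstack([a,np.zeros((190,300,3),np.uint8)]),b]))
d=cv2.absdiff(cv2.imread("pics/scene0.png"),g).max(2)
for n,(u,v) in dict(tape=(219,236),jar=(260,270),foam=(361,327)).items():print(n,(d[v-30:v+30,u-30:u+30]>40).mean())
```

```text
13.9 [542.69886826 117.83485669 236.37569391] [-3.08553419e-04 -1.23283627e-01  9.92371428e-01  3.16700954e-05] [ 0.53183949  1.05678579 -0.17341489] 43.35003337417777
mouth px [360.78675945 212.45977995] skirt [361.63220906 204.54808491]
tape 0.0
jar 0.0
foam 0.0
```

View pics/c5.png

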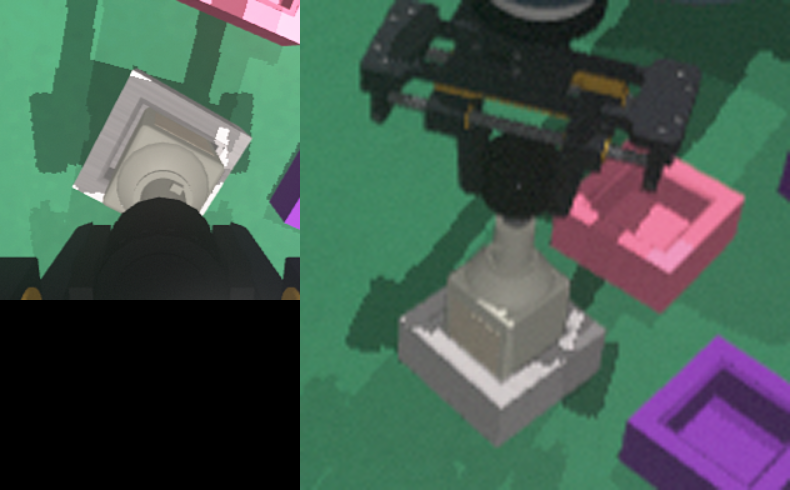

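The cap is off and held above the bare neck, and the bottle is still seated in the cradle. I hand in.

```bash
python3 -c "
from bench import *
print(finish_job())"
```

```text
the job is handed in; nothing more can be done
None
```

The job is done and handed in. At hand-in (about 14 s of the 67 s) the cap was held level, its skirt about 25 mm above the bottle's open mouth, with the bottle still in the cradle.

- **Seating:** I lifted the bottle by its cap, turned it about 36° to match the grey aluminium cradle, and lowered it until it touched the floor at the expected height.
- **Cap:** I pressed the cap down about 6.5 mm at about 11 N and twisted it anticlockwise by 1.13 rad while it was down. It then lifted off with no bottle weight on the gripper.
- **Last checks:** the final pictures show the bare neck and the bottle seated in the cradle. The scene camera shows no change at the jar, tape roll or foam pad. The gripper read 43 mm on the 44 mm cap.

No check failed or disagreed. How well the cap is centred over the mouth comes from the arm's pose, so it is good only to about 2 mm.

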